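# Tip the tweezers out of the deep tube with the star wheel

### The arm

A 7-joint arm with a two-finger parallel gripper is mounted at the origin on a cart in front of the work surface, level with it; the furniture and walls round the work are solid. World frame = base frame: x ahead of the robot, y to its left, z up, the work surface at z = 0. Lengths are in m, angles in rad, forces in N, time in s.
With the tool pointing down it reaches from about 0.4 to 0.9 m from the base axis. Payload 5.6 kg.
Tool frame: the origin (TCP) lies midway between the tips of the shut fingers; the grasp point (between the pads) lies 19 mm behind it; z points along the fingers, y is the line along which they close (so a half turn about z gives the same grasp; the last joint's range is limited). The gripper opens to 92 mm and grips with 3 to 60 N. Pads are 20 mm wide; open, the fingers measure 128 mm over their backs; the gripper's body (75 mm by 189 mm) begins 69 mm behind the grasp point.
Start: joints at [-1.359, 0.468, -0.012, 1.603, 0.006, 1.071, -0.056], TCP at [0.164, 0.629, 0.215] pointing down, gripper open.
Joint ranges: [-2.53, 2.53], [-0.31, 2.02], [-1.57, 1.55], [0.28, 2.44], [-1.29, 4.43], [0.15, 1.84], [-2.92, 2.92]. Speed limits (rad/s): [2.57, 2.57, 3.14, 3.14, 3.14, 3.14, 3.14].

### API

Orientations are given as a rotation vector (axis times angle).
In Python, from workcell import ctrl gives the robot as it stands. The module is installed in compiled form; this text tells all that it offers.
- The arm moves only by the tool arm_command, never from a script. Its argument "steps" is a list that holds one entry, the list of rows, each a list of 7 numbers: the shift along the tool's x, y, z in cm, then the turn, a rotation vector about the tool's x, y, z in degrees, then the opening, from 0 (shut) to 1 (fully open). In form: [[[x, y, z, ax, ay, az, gripper], ...]]. A call has 1 to 20 rows; each row is the pose to reach, as a shift and turn from the pose commanded when the call began, along the tool's axes at that moment; what a row does not reach only later rows make up. A row lasts 1/8 s, in which the tool goes at most 62.5 mm and 10.7 degrees, less where a joint would pass 70% of its speed; a pose out of reach is approached as far as the arm can. A call with a gripper value outside its range is refused whole. The fingers move at their own pace and stop on an object; the grip force is fixed at half the most. Time passes only in rows, so rows that repeat a pose let the fingers close. It gives the time, the measured TCP pose, the force, the opening and the grip force at its end, in the units of the state.
- ctrl.observe(): the state, without advancing time (a new reading comes with each control period).
- ctrl.read_camera(name): name is "scene" or "top" or "wrist"; returns the picture (384x512x3 uint8, red, green, blue); there is no depth.
- ctrl.camera_params(name): a dict with "vfov" (degrees; the focal length in pixels is half the picture's height over the tangent of half this angle, whatever the lens; pixels are square), "cx", "cy" (the principal point, pixels), "R" (3x3) and "t" (3): a world point X has camera coordinates R X + t. Camera axes: x right, y down, z forward; pixel columns grow to the right and rows downward; lengths in m; the calibration is good to about 2 mm. A picture is of the moment at which its call begins: read the wrist's pose just before it. camera_params takes no time and is no camera call; for the wrist camera it gives the pose at the moment of the call.
- ctrl.hand_in(): hands the job in; it is judged then, once.
Trained networks look in the newest picture that a camera, given by its name, has taken for a name from the list of things; names that differ only in an ending like _2 or _b are one class to them, and where a whole thing is asked for, a point or a joint stands for the part that bears it (a point fixed in the world has none). Each returns a list of dicts, best first, with "score" (0 to 1); they miss things now and then, are a little off and sometimes report something else, mostly with a low value. They report only what shows in the picture. A call takes as long as a camera call. They do not tell look-alikes from the thing itself.
- ctrl.boxes_of(camera, query): "centre" ([column, row] in pixels, amid what is visible of it).
- ctrl.pinpoint(camera, query): "centre" ([column, row] in pixels: a listed point, or the origin of a listed thing).
The state is a dict: "time_s": time; "joint_positions": joint angles; "dq": joint speeds; "tau": joint torques, N m; "eef_pos": TCP position; "eef_rot": TCP orientation; "force": force on the tool from outside, world axes, zero at the start; "wrist_torque": the same for the moment, N m; "finger_gap": finger opening in m; "grasp_force": force on a finger pad.
Only numpy, scipy, OpenCV 4.12 (cv2) and the standard library are available. Lean on these libraries where they do the work, as an engineer would, in place of code of your own. Each camera call takes 0.05 s, during which the arm holds its last target. There are 200 camera calls.

### The job

The tweezers have slipped to the bottom of the deep tube on the tilting stand, where fingers cannot reach them. Turn the stand's star wheel spoke by spoke to tip the tube towards the long empty black tray until the tweezers slide out into it (they may hang on until the tube points steeply down), then wheel the tube back upright, mouth up, and let go. Move the tube by the wheel only, never by pushing on the tube itself, and leave the small screw tray and the loose things round about alone.

Things in the scene. Friction and masses are not known exactly. Their poses are not given: they have to be found in the camera images.
- stand: Fixed tilting stand: dark base plate 135x80x12 mm, two aluminium uprights 170 mm high that carry a level axle along the stand's x axis, 160 mm above the bench. Origin on the bench right below the tube's centre line and the axle; x points away from the robot, y to the left (tube tips towards +y or -y). Its place and yaw vary.
- wheel_hub (a point): Centre of the star wheel, on the axle, at stand x = -85 mm, 160 mm above the bench. The wheel stands in the plane at right angles to the stand's x: black hub 36 mm across, 20 mm thick, six round steel spokes 12 mm thick with round ends reaching 75 mm from the axle, 60 degrees apart; one points the same way as the tube's mouth. 40 mm free depth behind the wheel's plane.
- tilt_wheel (a joint): Angle of wheel and tube, one piece (rad): 0 = tube upright, mouth up; positive tips the mouth to the stand's +y (left), negative to -y (right); range -2.7 to 2.7. Steady friction (about 0.12 N m, 2 to 3 N at a spoke): it stays where it is left. The angle at which the tweezers slide depends on unknown friction, usually 1.9 to 2.4 either way.
- tweezers: Steel tweezers, 129x12x9 mm, 18 g, origin at mid-length on their underside, x along their length. At the start they stand on end inside the tube.
- catch_tray: Fixed long black open tray, empty, 110x200x32 mm outside, walls 3 mm, origin at the centre of its underside, long side along its y. Stands with its centre 145 mm to the left or to the right of the stand's origin (varies), in line with the tube; the tweezers belong in it.
- screw_tray: Fixed small black tray with two compartments of screws, 70x110x21 mm, origin at the centre of its underside; on the other side of the stand. The tweezers must not go into it.
- tape: Bystander: roll of tape 66x66x19 mm lying flat, loose; origin at the centre of its underside.
- cutters: Bystander: side cutters 113x41x13 mm lying flat, loose; origin at the centre of their underside.
- reel: Bystander: reel of solder 65x54x40 mm, loose; origin at the centre of its underside.
- mouth (a point): Centre of the open mouth of the grey square tube, which is one piece with the wheel: 30x30 mm outside, 24x24 mm inside, inner depth 143 mm. The mouth lies 85 mm from the axle (top when upright), the closed bottom 61 mm the other way.
There are look-alikes about, which are no part of the job. Several things have the shape of the catch_tray; the one meant has the colours described above.

How it is judged:
On the way:
1. the tweezers have slid out of the tube and lie in the long tray (x of tweezers in the frame of catch_tray between -0.052 and 0.052 m and y of tweezers in the frame of catch_tray between -0.097 and 0.097 m and z of tweezers in the frame of catch_tray between 0 and 0.03 m and distance between mouth and tweezers above 0.06 m), for 0.3 s.
At the end, for the whole second after the job is handed in: The tweezers lie at rest in the long tray (their middle inside its walls and below its rim), the tube is upright again within 0.14 rad (8 degrees) and still (x of tweezers in the frame of catch_tray between -0.052 and 0.052 m and y of tweezers in the frame of catch_tray between -0.097 and 0.097 m and z of tweezers in the frame of catch_tray between 0 and 0.03 m and value of joint tilt_wheel between -0.14 and 0.14 rad and velocity of joint tilt_wheel between -0.05 and 0.05 rad/s and linear speed of tweezers below 0.03 m/s); the robot touches nothing.
It fails at once if the robot pushes on the tube itself (over 2 N) (contact force between any of the arm, the fingers and tilt_wheel_c0 above 2 N or contact force between any of the arm, the fingers and tilt_wheel_c1 above 2 N or contact force between any of the arm, the fingers and tilt_wheel_c2 above 2 N or contact force between any of the arm, the fingers and tilt_wheel_c3 above 2 N or contact force between any of the arm, the fingers and tilt_wheel_c4 above 2 N).
It fails at once if the tweezers or the robot come onto the screw tray (contact force between any of tweezers, the arm, the fingers and screw_tray above 0.3 N).
It fails at once if a loose bystander is shifted by more than 30 mm (distance of any of tape, cutters, reel from where it was at the start of the episode above 0.03 m).
It also fails if it takes over 72 s, if anything falls off the work surface, if the arm or the gripper's body presses on something with over 40 N, if the wrist force passes 120 N, or if a joint passes its speed limit or range.

## Working session

There is one attempt and no reset: what is moved stays moved. The work goes in short steps, Python scripts to look and compute and a tool call to move; the robot and the scene stay as the last step left them, time stands still between calls to the robot, and variables do not carry over. Pictures are saved under pics/ and viewed, at most 10 in all, crops included, and the job is handed in when it is done.

Besides the shell and the picture viewer there is one more tool, called after "Request:" by a JSON object that holds its "op" and its "data". arm_command: Moves the arm, as the interface text tells. Its arguments: {"type":"object","properties":{"steps":{"type":"array"}},"required":["steps"]}

```bash
mkdir -p pics
cat > h.py <<'E'
import numpy as np, cv2
from workcell import ctrl
from scipy.spatial.transform import Rotation as Ro
def ray(cam,px):
    p=ctrl.camera_params(cam); f=192/np.tan(np.radians(p['vfov'])/2)
    R=np.array(p['R']);t=np.array(p['t'])
    d=R.T@np.array([(px[0]-p['cx'])/f,(px[1]-p['cy'])/f,1]); return -R.T@t,d
def atz(cam,px,z):
    o,d=ray(cam,px); return o+d*(z-o[2])/d[2]
def proj(cam,X):
    p=ctrl.camera_params(cam); f=192/np.tan(np.radians(p['vfov'])/2)
    c=np.array(p['R'])@X+np.array(p['t']); return c[:2]/c[2]*f+[p['cx'],p['cy']]
def tri(a,b):
    (o1,d1),(o2,d2)=a,b
    s=np.linalg.lstsq(np.c_[d1,-d2],o2-o1,rcond=None)[0]
    return (o1+s[0]*d1+o2+s[1]*d2)/2, np.linalg.norm(o1+s[0]*d1-o2-s[1]*d2)
E
python3 - <<'E'
from h import *
np.set_printoptions(precision=3,suppress=True)
s=ctrl.observe();print(s['time_s'],s['eef_pos'],s['eef_rot'])
for c in ['scene','top']:
    im=ctrl.read_camera(c); cv2.imwrite(f'pics/{c}0.png',cv2.resize(im[:,:,::-1],(800,600)))
    p=ctrl.camera_params(c);print(c,p['vfov'],-np.array(p['R']).T@np.array(p['t']))
    for q,z in [('stand',0),('wheel_hub',.16),('mouth',.245),('catch_tray',0),('screw_tray',0),('tape',0),('cutters',0),('reel',0)]:
        for r in ctrl.pinpoint(c,q)[:4]:
            print(q,round(r['score'],2),np.array(r['centre']),atz(c,r['centre'],z))
E
```

```text
0.0 [0.164 0.628 0.214] [-0.399 -3.116  0.003]
scene 46.23262358770894 [-0.804  0.607  1.261]
stand 0.93 [225.1 234.6] [0.51  0.107 0.   ]
stand 0.59 [226.7 216.5] [0.613 0.052 0.   ]
stand 0.39 [187.7 244.5] [0.532 0.264 0.   ]
wheel_hub 0.79 [231.1 218.7] [0.413 0.113 0.16 ]
wheel_hub 0.17 [223.5 235.9] [0.34  0.178 0.16 ]
mouth 0.66 [220.1 190. ] [0.493 0.116 0.245]
catch_tray 0.94 [376.3 218. ] [ 0.281 -0.504  0.   ]
screw_tray 0.67 [189.4 247.7] [0.51  0.264 0.   ]
tape 0.5 [200.8 273.2] [0.359 0.277 0.   ]
cutters 0.61 [258.8 253.9] [0.34  0.038 0.   ]
reel 0.6 [219.2 209.1] [0.677 0.059 0.   ]
top 51.91699885499555 [ 0.346 -0.083  1.391]
stand 0.95 [197.3 203.1] [0.508 0.107 0.   ]
wheel_hub 0.7 [187.4 227. ] [0.415 0.117 0.16 ]
mouth 0.58 [181.5 193.9] [0.508 0.12  0.245]
catch_tray 0.96 [373.2 265.8] [ 0.276 -0.504  0.   ]
catch_tray 0.64 [239.6 203.9] [ 0.503 -0.043  0.   ]
screw_tray 0.74 [157.2 203.1] [0.511 0.249 0.   ]
tape 0.82 [148.  247.5] [0.356 0.28  0.   ]
cutters 0.58 [218.1 243.7] [0.364 0.035 0.   ]
reel 0.59 [209.1 151.1] [0.696 0.064 0.   ]
```

View pics/scene0.png

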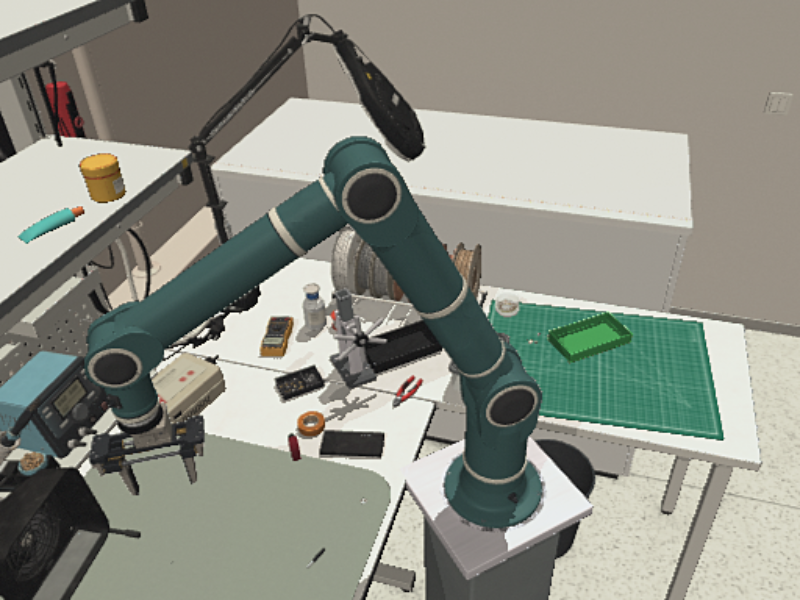

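View pics/top0.png

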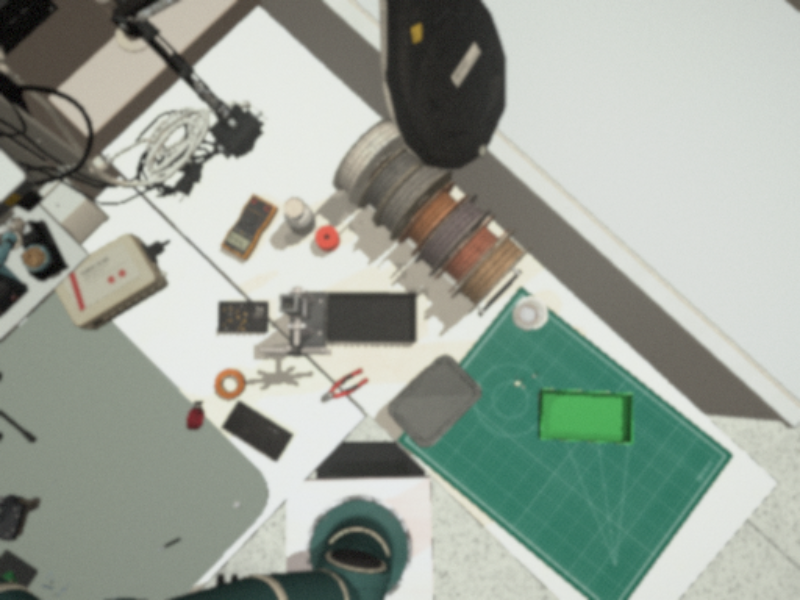

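The stand is at about (0.508, 0.107), with the wheel facing the robot. The empty black tray is at its right (scene px ~(405,345), top px ~(371,317)), and the screw tray is at its left. So the tilt must be negative. I'll hover near the wheel with the fingers shut and refine the position there.

Request:
{"op": "arm_command", "data": {"steps": [[[0,0,-6,0,0,0,0],[0,0,-12,0,0,0,0],[-5,-5,-17,0,0,-3,0],[-10,-10,-17,0,0,-6,0],[-15,-15,-17,0,0,-11,0],[-20,-20,-17,0,0,-11,0],[-25,-25,-17,0,0,-11,0],[-30,-30,-17,0,0,-11,0],[-36,-35,-17,0,0,-11,0],[-36,-35,-17,0,0,-11,0],[-36,-35,-17,0,0,-11,0]]]}}

```text
time_s: 2.28
eef_pos: [0.4258, 0.1957, 0.3851]
eef_rot: [0.11, 3.139, 0.0]
force: [-0.8, 0.1, 0.4]
finger_gap: 0.0004
grasp_force: 0.0
```

```bash
cat > look.py <<'E'
from h import *
import sys
np.set_printoptions(precision=4,suppress=True)
s=ctrl.observe();print(s['time_s'],s['eef_pos'],s['eef_rot'],s['force']);print(Ro.from_rotvec(s['eef_rot']).as_matrix())
rays={}
for c in ['scene','top','wrist']:
    im=ctrl.read_camera(c); cv2.imwrite(f'pics/{c}{sys.argv[1]}.png',im[:,:,::-1])
    for q in ['stand','wheel_hub','mouth','catch_tray']:
        rs=ctrl.pinpoint(c,q)
        z={'stand':0,'wheel_hub':.16,'mouth':.245,'catch_tray':0}[q]
        for r in rs[:3]: 
            print(c,q,round(r['score'],2),np.array(r['centre']),atz(c,r['centre'],z))
a=cv2.imread(f'pics/wrist{sys.argv[1]}.png');b=cv2.imread(f'pics/scene{sys.argv[1]}.png')
b=cv2.resize(b[130:290,120:333],(512,384))
t=cv2.resize(cv2.imread(f'pics/top{sys.argv[1]}.png')[120:312,120:376],(512,384))
cv2.imwrite(f'pics/all{sys.argv[1]}.png',cv2.resize(np.hstack([a,b]),(800,300)))
E
python3 look.py 1
```

```text
2.275 [0.4258 0.1957 0.3851] [0.1098 3.1385 0.0005] [-0.7576  0.0946  0.3698]
[[-0.9976  0.0699  0.0012]
 [ 0.0699  0.9976  0.0003]
 [-0.0011  0.0004 -1.    ]]
scene stand 0.98 [226.4 233.5] [0.5133 0.099  0.    ]
scene mouth 0.58 [218.  189.3] [0.5015 0.1206 0.245 ]
scene mouth 0.18 [190.8 245.3] [0.2634 0.3229 0.245 ]
scene catch_tray 0.92 [377.  215.3] [ 0.2931 -0.5181  0.    ]
scene catch_tray 0.56 [255.6 221.7] [ 0.5191 -0.0417  0.    ]
top stand 0.8 [197. 203.] [0.5088 0.1085 0.    ]
top wheel_hub 0.9 [189.  227.2] [0.4147 0.1115 0.16  ]
top mouth 0.7 [184.1 195.5] [0.5029 0.1124 0.245 ]
top catch_tray 0.72 [374.3 263.4] [ 0.2842 -0.5087  0.    ]
top catch_tray 0.58 [238.  202.3] [ 0.5083 -0.0369  0.    ]
top catch_tray 0.49 [221.2 247.1] [0.3517 0.0243 0.    ]
wrist stand 0.73 [203.9 202.1] [0.513  0.1064 0.    ]
wrist wheel_hub 0.75 [180.1 170.3] [0.4225 0.108  0.16  ]
wrist mouth 0.95 [174.9 259.6] [0.5051 0.1111 0.245 ]
wrist catch_tray 0.92 [130.1 202.1] [ 0.5046 -0.0304  0.    ]
```

View pics/all1.png

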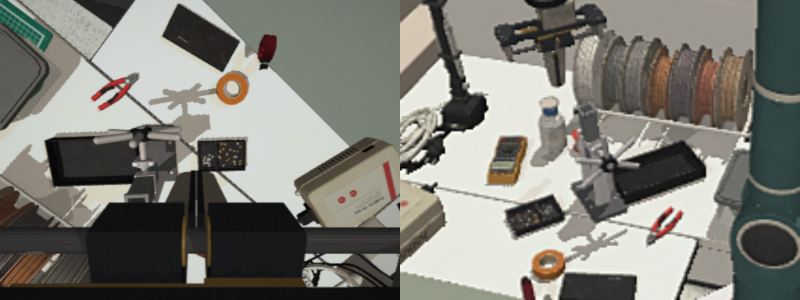

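The wheel (wrist px ~(180,170) at full scale) is upright. The hub is at about (0.422, 0.110) with yaw ≈ 0. First stroke: come down to the left of the top spoke and push right.

Request:
{"op": "arm_command", "data": {"steps": [[[0.2,-3,5,0,0,-3,0],[0.2,-5.2,10,0,0,-3,0],[0.2,-5.2,15,0,0,-3,0],[0.2,-5.4,17.4,0,0,-3,0],[0.2,-5.6,17.4,0,0,-3,0],[0.1,-6.8,17.2,0,0,-3,0],[0,-8.1,17.1,0,0,-3,0],[0,-9.2,17.2,0,0,-3,0],[-0.1,-10.2,17.5,0,0,-3,0],[-0.1,-11.1,18.1,0,0,-3,0],[-0.2,-11.8,18.9,0,0,-3,0],[-0.2,-12.1,19.3,0,0,-3,0],[-0.2,-12.1,19.3,0,0,-3,0]]]}}

```text
time_s: 4.65
eef_pos: [0.4181, 0.0782, 0.191]
eef_rot: [-0.017, -3.14, 0.001]
force: [-0.1, 0.9, 0.2]
finger_gap: 0.0002
grasp_force: 0.0
```

```bash
python3 look.py 2
```

```text
4.65 [0.4181 0.0782 0.191 ] [-0.0175 -3.1404  0.0012] [-0.1134  0.8741  0.2332]
[[-0.9999  0.0111 -0.0011]
 [ 0.0111  0.9999 -0.0007]
 [ 0.0011 -0.0008 -1.    ]]
scene stand 0.77 [223.9 236.7] [0.5006 0.1163 0.    ]
scene wheel_hub 0.71 [230.6 219.1] [0.412  0.1157 0.16  ]
scene catch_tray 0.77 [377.6 214.4] [ 0.2966 -0.5243  0.    ]
scene catch_tray 0.76 [252.8 223.5] [ 0.5147 -0.0258  0.    ]
top stand 0.67 [197.1 205.4] [0.5002 0.1081 0.    ]
top mouth 0.61 [211.3 196.4] [0.4986 0.0328 0.245 ]
top catch_tray 0.83 [239.3 202.7] [ 0.5068 -0.0415  0.    ]
top catch_tray 0.57 [373.1 267.3] [ 0.2709 -0.5037  0.    ]
wrist stand 0.85 [273.7 243.1] [0.5091 0.1054 0.    ]
wrist wheel_hub 0.66 [297.4 226.4] [0.4252 0.1097 0.16  ]
wrist catch_tray 0.56 [163.9 242.3] [ 0.5067 -0.0318  0.    ]
```

View pics/all2.png

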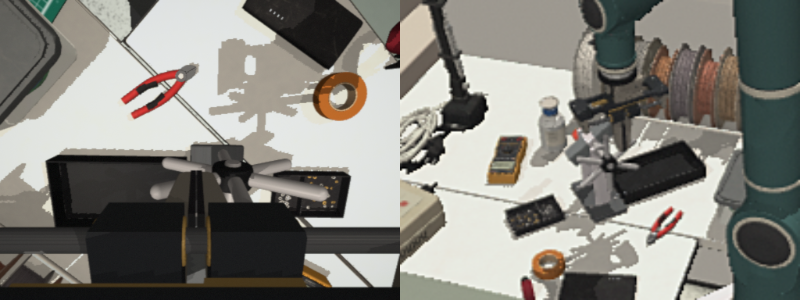

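The stroke turned the wheel. Next I fit its angle from the spoke tips in the wrist view: left ends at ~(179,215) and (198,243) full-scale px, right bright end at ~(416,246).

Run:
```python
from h import *
hub=np.array([.422,.109,.16])
for deg in range(0,60,5):
    print(deg,[tuple(proj('wrist',hub+.072*np.array([0,-np.sin(a),np.cos(a)])).round().astype(int)) for a in np.radians(deg+60*np.arange(6))])
print(proj('wrist',hub), proj('wrist',np.array(ctrl.observe()['eef_pos'])))
```

```text
0 [(np.int64(319), np.int64(277)), (np.int64(197), np.int64(245)), (np.int64(212), np.int64(207)), (np.int64(285), np.int64(194)), (np.int64(369), np.int64(205)), (np.int64(415), np.int64(243))]
5 [(np.int64(305), np.int64(276)), (np.int64(193), np.int64(241)), (np.int64(217), np.int64(205)), (np.int64(292), np.int64(194)), (np.int64(375), np.int64(208)), (np.int64(413), np.int64(247))]
10 [(np.int64(291), np.int64(276)), (np.int64(191), np.int64(237)), (np.int64(222), np.int64(203)), (np.int64(299), np.int64(195)), (np.int64(381), np.int64(210)), (np.int64(411), np.int64(251))]
15 [(np.int64(278), np.int64(274)), (np.int64(190), np.int64(233)), (np.int64(228), np.int64(202)), (np.int64(306), np.int64(195)), (np.int64(387), np.int64(212)), (np.int64(407), np.int64(255))]
20 [(np.int64(265), np.int64(272)), (np.int64(190), np.int64(230)), (np.int64(233), np.int64(200)), (np.int64(313), np.int64(195)), (np.int64(392), np.int64(215)), (np.int64(402), np.int64(259))]
25 [(np.int64(253), np.int64(270)), (np.int64(190), np.int64(226)), (np.int64(239), np.int64(199)), (np.int64(321), np.int
[... 605 characters left out ...]
64(409), np.int64(228)), (np.int64(369), np.int64(271))]
45 [(np.int64(214), np.int64(257)), (np.int64(199), np.int64(214)), (np.int64(265), np.int64(195)), (np.int64(349), np.int64(200)), (np.int64(412), np.int64(231)), (np.int64(357), np.int64(273))]
50 [(np.int64(207), np.int64(253)), (np.int64(203), np.int64(212)), (np.int64(272), np.int64(195)), (np.int64(355), np.int64(202)), (np.int64(414), np.int64(235)), (np.int64(345), np.int64(275))]
55 [(np.int64(201), np.int64(249)), (np.int64(207), np.int64(209)), (np.int64(278), np.int64(194)), (np.int64(362), np.int64(204)), (np.int64(415), np.int64(239)), (np.int64(332), np.int64(276))]
[296.59609195 222.02970532] [252.425043   235.63928571]
```

The wheel has turned 60° per stroke. Second stroke.

Request:
{"op": "arm_command", "data": {"steps": [[[0,0,-4,0,0,0,0],[0,0,-8,0,0,0,0],[0,4,-8,0,0,0,0],[0,6.8,-7.5,0,0,0,0],[0,6.8,-4,0,0,0,0],[0,6.6,-1.9,0,0,0,0],[0,5.3,-2,0,0,0,0],[0,4,-2.2,0,0,0,0],[0,2.9,-2.1,0,0,0,0],[0,1.9,-1.8,0,0,0,0],[0,1,-1.2,0,0,0,0],[0,0.3,-0.4,0,0,0,0],[0,0,0,0,0,0,0],[0,-0.1,0.3,0,0,0,0],[0,-0.1,0.3,0,0,0,0]]]}}

```text
time_s: 7.28
eef_pos: [0.4181, 0.0776, 0.1882]
eef_rot: [-0.016, -3.141, 0.001]
force: [0.9, -0.6, 0.9]
finger_gap: 0.0006
grasp_force: 0.2
```

```bash
python3 look.py 3; python3 -c "
from h import *
for c in ['top','scene','wrist']:
  for r in ctrl.pinpoint(c,'tweezers')[:3]+ctrl.boxes_of(c,'tweezers')[:2]: print(c,r,atz(c,r['centre'],.02))"
```

```text
7.275 [0.4181 0.0776 0.1882] [-0.0165 -3.1408  0.0007] [ 0.8669 -0.5529  0.9083]
[[-0.9999  0.0105 -0.0008]
 [ 0.0105  0.9999 -0.0004]
 [ 0.0008 -0.0004 -1.    ]]
scene stand 0.76 [222.5 236.3] [0.5057 0.1203 0.    ]
scene wheel_hub 0.81 [230.6 218.3] [0.4163 0.1137 0.16  ]
scene mouth 0.95 [239.3 209.6] [0.3502 0.1042 0.245 ]
scene catch_tray 0.73 [378.7 218.2] [ 0.2744 -0.5117  0.    ]
scene catch_tray 0.72 [255.5 224.1] [ 0.5054 -0.034   0.    ]
top stand 0.82 [196.3 204.9] [0.5021 0.111  0.    ]
top wheel_hub 0.31 [158.6 204.6] [0.4874 0.2067 0.16  ]
top mouth 0.72 [215.8 202.1] [0.4816 0.0198 0.245 ]
top catch_tray 0.88 [372.7 265. ] [ 0.2788 -0.5027  0.    ]
top catch_tray 0.6 [237.4 201.2] [ 0.5123 -0.0349  0.    ]
wrist stand 0.97 [272.4 245.3] [0.5107 0.1025 0.    ]
wrist wheel_hub 0.7 [302.9 224.7] [0.4228 0.1119 0.16  ]
wrist catch_tray 0.92 [160.9 244.5] [ 0.5082 -0.0359 -0.    ]
```

View pics/all3.png

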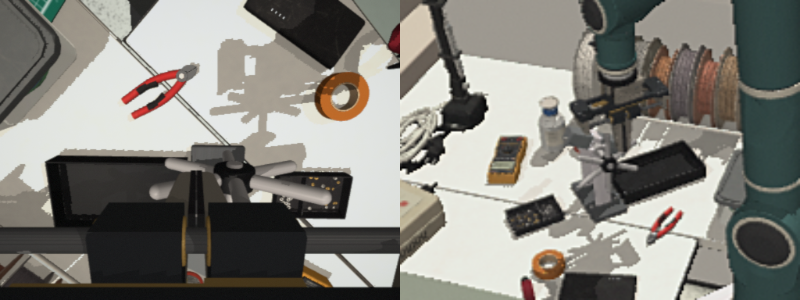

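The tube is at ~120° with the tweezers still inside. Third stroke, slower and partial, to ~138°.

Request:
{"op": "arm_command", "data": {"steps": [[[0,0,-4,0,0,0,0],[0,0,-8,0,0,0,0],[0,4,-8,0,0,0,0],[0,6.8,-7.5,0,0,0,0],[0,6.8,-4,0,0,0,0],[0,6.6,-2.2,0,0,0,0],[0,5.5,-2.2,0,0,0,0],[0,4.5,-2.3,0,0,0,0],[0,4,-2.4,0,0,0,0],[0,3.5,-2.4,0,0,0,0],[0,3,-2.3,0,0,0,0],[0,3,-2.3,0,0,0,0],[0,3,-2.3,0,0,0,0]]]}}

```text
time_s: 9.95
eef_pos: [0.4188, 0.1074, 0.2117]
eef_rot: [0.016, 3.141, -0.001]
force: [0.8, 0.1, 0.2]
finger_gap: 0.0001
grasp_force: 0.1
```

```bash
python3 look.py 4|grep -v catch; python3 -c "
from h import *
for c in ['top','scene','wrist']:
  for r in ctrl.pinpoint(c,'tweezers')[:3]+ctrl.boxes_of(c,'tweezers')[:2]: print(c,r,atz(c,r['centre'],.02))"
```

```text
9.95 [0.4188 0.1074 0.2117] [ 0.0165  3.1414 -0.0008] [0.793  0.116  0.2349]
[[-0.9999  0.0105  0.0002]
 [ 0.0105  0.9999 -0.0005]
 [-0.0002 -0.0005 -1.    ]]
scene stand 0.95 [223.8 234.8] [0.5114 0.1118 0.    ]
scene wheel_hub 0.66 [255.7 253.7] [0.2012 0.1191 0.16  ]
scene mouth 0.97 [235.5 213.7] [0.3362 0.126  0.245 ]
top stand 0.88 [195.6 202.6] [0.5103 0.1134 0.    ]
top wheel_hub 0.64 [189.6 225.3] [0.4205 0.1097 0.16  ]
top mouth 0.87 [211.1 203.1] [0.4789 0.0336 0.245 ]
wrist wheel_hub 0.83 [253.6 214.5] [0.4234 0.1087 0.16  ]
top {'centre': [218.2, 203.2], 'score': 0.45} [0.50423016 0.03165941 0.02      ]
top {'centre': [138.7, 248.4], 'score': 0.29} [0.35312707 0.30678324 0.02      ]
scene {'centre': [226.5, 235.5], 'score': 0.17} [0.48115896 0.11182518 0.02      ]
wrist {'centre': [186.8, 255.8], 'score': 0.64} [0.52565651 0.02463292 0.02      ]
wrist {'centre': [187.4, 250.2], 'score': 0.63} [0.51797611 0.02586222 0.02      ]
```

View pics/all4.png

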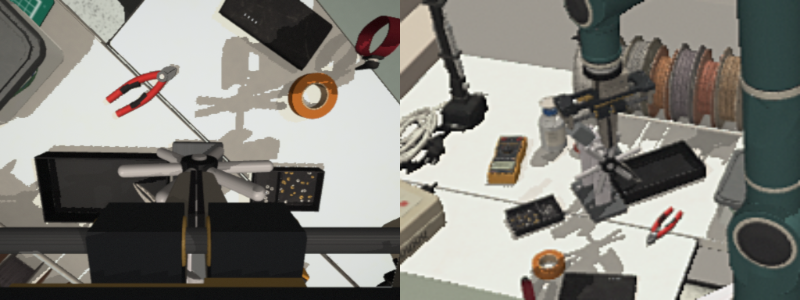

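The wrist network reports tweezers near (187,253). I'll zoom in there.

```bash
python3 -c "
import cv2,numpy as np
a=cv2.imread('pics/wrist4.png')[170:300,40:290];b=cv2.imread('pics/scene4.png')[170:270,190:290]
cv2.imwrite('pics/z4.png',np.hstack([cv2.resize(a,(500,260),interpolation=2),cv2.resize(b,(260,260),interpolation=2)]))"
```

```text
(no output)
```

View pics/z4.png

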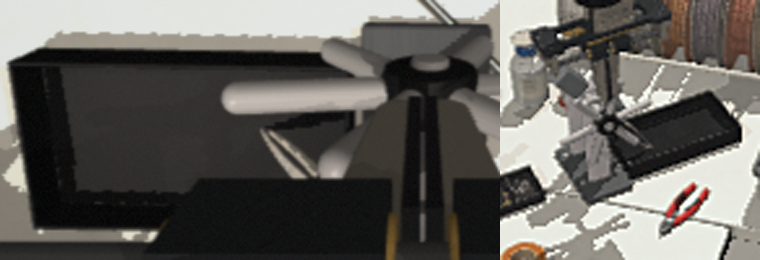

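Tweezers tips are visible at crop (262,130), i.e. wrist px ~(171,235), pointing into the tray. I'll work out how far out they are.

```bash
python3 -c "
from h import *
np.set_printoptions(precision=3,suppress=True)
for z in (.005,.03,.06): print(atz('wrist',(171,235),z))
for d in range(125,156,5):
  a=np.radians(d); hub=np.array([.422,.109,.16])
  print(d,[proj('wrist',hub+.072*np.array([0,-np.sin(b),np.cos(b)])).round() for b in a+np.radians([-60,-120])], proj('wrist',np.array([.507,.109-.085*np.sin(a),.16+.085*np.cos(a)])).round())
ctrl.read_camera('wrist');s=ctrl.observe();print(s['time_s'])
for r in ctrl.pinpoint('wrist','tweezers')[:1]+ctrl.pinpoint('wrist','mouth')[:1]: print(r)
"
```

```text
[0.503 0.003 0.005]
[0.493 0.01  0.03 ]
[0.481 0.018 0.06 ]
125 [array([154., 229.]), array([243., 257.])] [182. 281.]
130 [array([153., 225.]), array([231., 256.])] [188. 278.]
135 [array([153., 222.]), array([220., 255.])] [194. 275.]
140 [array([154., 219.]), array([209., 253.])] [200. 272.]
145 [array([155., 216.]), array([199., 252.])] [207. 270.]
150 [array([158., 214.]), array([190., 249.])] [213. 268.]
155 [array([160., 211.]), array([182., 247.])] [220. 266.]
11.05
{'centre': [185.3, 254.3], 'score': 0.54}
```

The tweezers' tip stands on the tray floor (~(0.503, 0.003)), with ~25 mm of the top end still caught in the mouth at ~140°. A brisk back stroke to ~100° should flip them right and free.

Request:
{"op": "arm_command", "data": {"steps": [[[0,0,-4,0,0,0,0],[0,0,-7,0,0,0,0],[0,-3,-7.5,0,0,0,0],[0,-4.4,-6,0,0,0,0],[0,-4.4,-2,0,0,0,0],[0,-4.4,0,0,0,0,0],[0,-3.5,0,0,0,0,0],[0,-2,0,0,0,0,0],[0,-0.3,0,0,0,0,0],[0,0.5,0,0,0,0,0],[0,0.5,0,0,0,0,0],[0,0.5,0,0,0,0,0]]]}}

```text
time_s: 12.65
eef_pos: [0.419, 0.1131, 0.2118]
eef_rot: [0.016, 3.141, 0.001]
force: [0.7, -0.6, 0.8]
finger_gap: 0.0004
grasp_force: 0.0
```

```bash
python3 look.py 5|grep -v catch; python3 -c "
from h import *
for c in ['top','scene','wrist']:
  for r in ctrl.pinpoint(c,'tweezers')[:3]: print(c,r,atz(c,r['centre'],.005))
a=cv2.imread('pics/wrist5.png')[150:310,20:340];b=cv2.imread('pics/scene5.png')[170:270,190:310]
cv2.imwrite('pics/z5.png',np.hstack([cv2.resize(a,(480,240),interpolation=2),cv2.resize(b,(288,240),interpolation=2)]))"
```

```text
12.65 [0.419  0.1131 0.2118] [0.0162 3.1408 0.0014] [ 0.7377 -0.5777  0.774 ]
[[-0.9999  0.0103  0.0008]
 [ 0.0103  0.9999  0.0009]
 [-0.0008  0.0009 -1.    ]]
scene stand 0.57 [226.  236.3] [0.4984 0.1077 0.    ]
scene wheel_hub 0.79 [231.5 219.1] [0.4103 0.1128 0.16  ]
scene mouth 0.88 [242.7 200.9] [0.3896 0.071  0.245 ]
top wheel_hub 0.68 [190.2 224.9] [0.4217 0.1078 0.16  ]
top mouth 0.92 [218.9 197.8] [0.4941 0.0106 0.245 ]
wrist wheel_hub 0.69 [249.7 214.8] [0.4237 0.1108 0.16  ]
top {'centre': [221.7, 246.1], 'score': 0.61} [0.35514988 0.0221688  0.005     ]
top {'centre': [189.1, 227.3], 'score': 0.56} [0.42298456 0.13571501 0.005     ]
scene {'centre': [237.5, 225.5], 'score': 0.47} [0.53046373 0.03894832 0.005     ]
wrist {'centre': [200.4, 249.8], 'score': 0.56} [0.52470451 0.04453848 0.005     ]
```

View pics/z5.png

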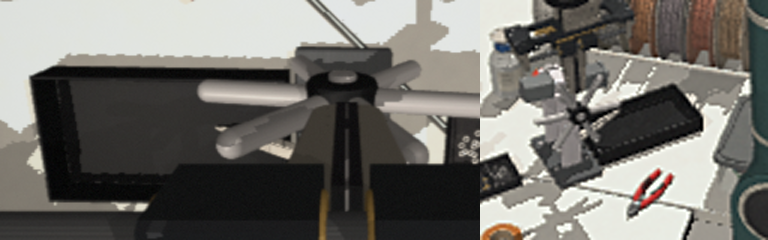

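The spoke hides the tweezers, with a hint of something pale at wrist px (200,248). I'll lift off for a clear view.

Request:
{"op": "arm_command", "data": {"steps": [[[0,-1,-5,0,0,0,0],[0,-2,-10,0,0,0,0],[-2,-5,-15,0,0,0,0],[-5,-8,-17,0,0,0,0],[-10,-10,-17,0,0,0,0],[-14,-10,-17,0,0,0,0],[-14,-10,-17,0,0,0,0]]]}}

```text
time_s: 14.42
eef_pos: [0.5591, 0.0111, 0.3802]
eef_rot: [-0.018, -3.14, 0.004]
force: [-0.1, 0.2, -0.8]
finger_gap: 0.0005
grasp_force: 0.0
```

```bash
python3 look.py 6|grep -v -e stand; python3 -c "
from h import *
for c in ['top','scene','wrist']:
  for r in ctrl.pinpoint(c,'tweezers')[:3]: print(c,r,atz(c,r['centre'],.005))
X=np.array([.506,-.036,0.]);print(proj('wrist',X))
u=proj('wrist',X);u=proj('wrist',np.array([.506,.05,.03])).astype(int);print(u)
a=cv2.imread('pics/wrist6.png');b=cv2.imread('pics/scene6.png')[170:270,190:310]
cv2.imwrite('pics/z6.png',np.hstack([cv2.resize(a,(512,384)),cv2.resize(b,(288,384),interpolation=2)]))"
```

```text
14.425 [0.5591 0.0111 0.3802] [-0.0177 -3.1398  0.0037] [-0.0549  0.2043 -0.7889]
[[-0.9999  0.0113 -0.0017]
 [ 0.0113  0.9999 -0.0023]
 [ 0.0017 -0.0024 -1.    ]]
scene wheel_hub 0.57 [229.1 216.4] [0.4293 0.1139 0.16  ]
scene mouth 0.75 [239.9 200.4] [0.3975 0.0786 0.245 ]
scene catch_tray 0.76 [252.8 224.6] [ 0.5083 -0.0225  0.    ]
scene catch_tray 0.7 [378.  214.5] [ 0.2952 -0.5254  0.    ]
top catch_tray 0.84 [238.8 202.4] [ 0.5079 -0.0398  0.    ]
top catch_tray 0.74 [157.2 207.8] [0.4945 0.2493 0.    ]
top catch_tray 0.72 [370.2 264.5] [ 0.2807 -0.4941  0.    ]
wrist wheel_hub 0.89 [329.8  52.9] [0.4237 0.1034 0.16  ]
wrist wheel_hub 0.39 [306.8 124.9] [0.5055 0.0795 0.16  ]
wrist mouth 0.59 [258.8 124.8] [0.5008 0.0185 0.245 ]
wrist catch_tray 0.79 [223.2 122.3] [ 0.5075 -0.037   0.    ]
scene {'centre': [238.0, 222.1], 'score': 0.41} [0.54930889 0.02743454 0.005     ]
[223.79313564 121.43746155]
[274 121]
```

View pics/z6.png

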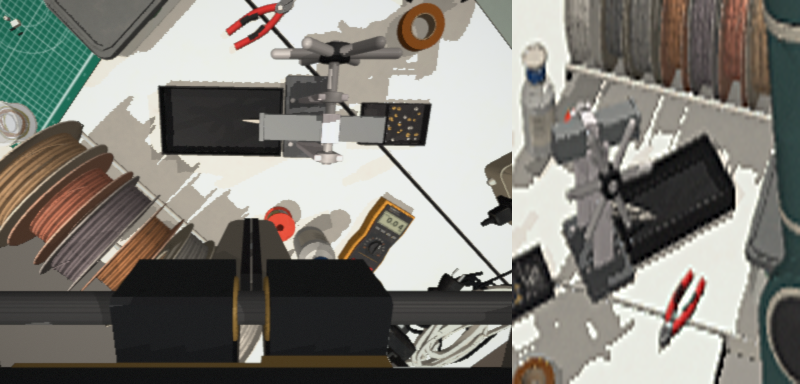

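The tube is near horizontal with the tweezers' tip sticking out, at wrist (244,121) and scene ~(248,227). I'll triangulate it.

```bash
python3 -c "
from h import *
np.set_printoptions(precision=3,suppress=True)
print(tri(ray('wrist',(244,121)),ray('scene',(248.3,226.8))))
print(tri(ray('wrist',(259,125)),ray('scene',(239.9,200.4))), 'mouth')
for d in (90,95,100,105,110):
  a=np.radians(d);hub=np.array([.422,.109,.16]);print(d,[proj('wrist',hub+.072*np.array([0,-np.sin(b),np.cos(b)])).round() for b in a+np.radians([0,60,120,180,240,300])],proj('scene',hub+[.085,-.085*np.sin(a),.085*np.cos(a)]))
b=cv2.imread('pics/scene6.png')[180:250,215:275];a=cv2.imread('pics/wrist6.png')[90:160,210:300]
cv2.imwrite('pics/z6b.png',np.hstack([cv2.resize(b,(340,400),interpolation=2),cv2.resize(a,(440,400),interpolation=2)]))"
```

```text
(array([ 0.506, -0.001, -0.001]), np.float64(0.0014208137181546785))
(array([0.508, 0.025, 0.15 ]), np.float64(0.009243398308291224)) mouth
90 [array([273.,  52.]), array([296.,  60.]), array([349.,  59.]), array([397.,  50.]), array([389.,  39.]), array([314.,  40.])] [241.234 198.411]
95 [array([273.,  53.]), array([300.,  60.]), array([354.,  59.]), array([399.,  49.]), array([384.,  39.]), array([308.,  41.])] [241.256 199.894]
100 [array([273.,  54.]), array([304.,  60.]), array([359.,  58.]), array([401.,  48.]), array([379.,  38.]), array([303.,  42.])] [241.134 201.408]
105 [array([274.,  55.]), array([308.,  60.]), array([363.,  58.]), array([402.,  47.]), array([374.,  38.]), array([297.,  43.])] [240.87  202.943]
110 [array([275.,  55.]), array([312.,  61.]), array([368.,  57.]), array([403.,  46.]), array([368.,  37.]), array([292.,  44.])] [240.466 204.487]
```

View pics/z6b.png

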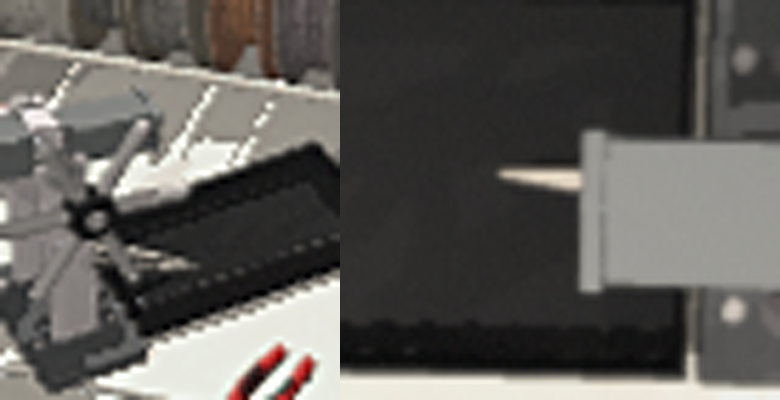

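The tip is on the tray floor at (0.506, 0.00), and the tweezers lie shallowly towards the stand, probably propped on the near tray wall. First I wheel the tube back up, one long stroke left, then mend that.

Request:
{"op": "arm_command", "data": {"steps": [[[5,0.6,0,0,0,0,0],[10,1.2,0,0,0,0,0],[14,1.7,2,0,0,0,0],[14,1.7,7,0,0,0,0],[14,1.7,12,0,0,0,0],[14,1.7,16,0,0,0,0],[14,2,18,0,0,0,0],[14,3.6,18,0,0,0,0],[14,5.2,18,0,0,0,0],[14,6.7,18,0,0,0,0],[14,8.3,17.5,0,0,0,0],[14,9.9,16.9,0,0,0,0],[14.1,11.2,17,0,0,0,0],[14.1,12.2,17.7,0,0,0,0],[14.1,12.6,18.4,0,0,0,0],[14.1,12.7,18.8,0,0,0,0],[14.1,12.7,18.8,0,0,0,0]]]}}

```text
time_s: 17.45
eef_pos: [0.4176, 0.1393, 0.193]
eef_rot: [-0.017, -3.14, 0.001]
force: [-0.8, -0.2, -0.7]
finger_gap: 0.0004
grasp_force: 0.0
```

Request:
{"op": "arm_command", "data": {"steps": [[[0,0.5,-4,0,0,0,0],[0,0,-9,0,0,0,0],[-3,-3,-14,0,0,0,0],[-6,-8,-17,0,0,0,0],[-10,-13,-19,0,0,0,0],[-14,-16,-19,0,0,0,0],[-16,-17,-19,0,0,0,0],[-16,-17,-19,0,0,0,0]]]}}

```text
time_s: 18.45
eef_pos: [0.5763, -0.0334, 0.3824]
eef_rot: [-0.021, -3.139, 0.002]
force: [0.1, 0.2, -0.7]
finger_gap: 0.0008
grasp_force: 0.0
```

```bash
python3 look.py 7|grep -v -e catch; python3 -c "
from h import *
np.set_printoptions(precision=3,suppress=True)
for c in ['top','scene','wrist']:
  for r in ctrl.pinpoint(c,'tweezers')[:3]: print(c,r,atz(c,r['centre'],.02))
hub=np.array([.422,.109,.16])
for d in (-15,0,15): a=np.radians(d);print(d,proj('wrist',hub+[.085,-.085*np.sin(a),.085*np.cos(a)]),[proj('wrist',hub+.072*np.array([0,-np.sin(b),np.cos(b)])).round() for b in a+np.radians([0,60,300])])
o=np.array([215,180]);print(o)
a=cv2.imread('pics/wrist7.png')[:260,130:450];b=cv2.imread('pics/scene7.png')[180:250,205:275]
cv2.imwrite('pics/z7.png',np.hstack([cv2.resize(a,(480,390),interpolation=2),cv2.resize(b,(320,390),interpolation=2)]))"
```

```text
18.45 [ 0.5763 -0.0334  0.3824] [-0.0212 -3.1392  0.0025] [ 0.0967  0.2273 -0.6923]
[[-0.9999  0.0135 -0.0023]
 [ 0.0135  0.9999 -0.0016]
 [ 0.0023 -0.0016 -1.    ]]
scene stand 0.96 [225.5 236.2] [0.5    0.1092 0.    ]
scene wheel_hub 0.67 [232.4 216.4] [0.423 0.103 0.16 ]
scene mouth 0.77 [225.8 188.4] [0.4917 0.0924 0.245 ]
top mouth 0.21 [148.  245.2] [0.3605 0.2162 0.245 ]
wrist stand 0.7 [331.3 113.3] [0.5128 0.1063 0.    ]
wrist stand 0.48 [249.5 112.2] [ 0.5096 -0.0344  0.    ]
wrist wheel_hub 0.78 [372.   34.7] [0.423  0.1083 0.16  ]
wrist mouth 0.78 [389.3 109.3] [0.5062 0.1001 0.245 ]
scene {'centre': [238.2, 222.1], 'score': 0.44} [0.533 0.034 0.02 ]
wrist {'centre': [301.3, 114.2], 'score': 0.88} [0.514 0.051 0.02 ]
wrist {'centre': [371.1, 37.6], 'score': 0.29} [0.398 0.157 0.02 ]
-15 [420.127 109.802] [array([421.,  16.]), array([341.,  22.]), array([443.,  29.])]
0 [398.662 110.051] [array([402.,  15.]), array([326.,  26.]), array([446.,  25.])]
15 [374.46  110.287] [array([381.,  16.]), array([316.,  30.]), array([444.,  21.])]
[215 180]
```

View pics/z7.png

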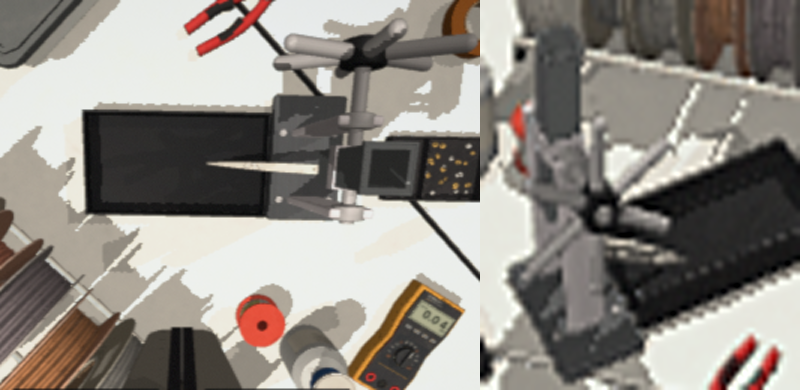

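The tweezers are propped over the near tray wall: tip at wrist px ~(267,109), butt ~(342,113), and the mid is just above the wall. The tube is nearly upright, about 6° off. I'll lift the tweezers with a tilted grasp from the tray side and lay them further into the tray. I'm past my picture allowance, so the rest is by numbers only.

Run:
```python
from h import *
np.set_printoptions(precision=3,suppress=True)
s=ctrl.observe();print(s['joint_positions'])
R0=Ro.from_rotvec(s['eef_rot']);p0=np.array(s['eef_pos'])
g=cv2.cvtColor(cv2.imread('pics/wrist7.png'),cv2.COLOR_BGR2GRAY)
for c in range(262,345,8):
    r=np.where(g[98:122,c]>110)[0]+98; print(c,r.min() if len(r) else None,r.max() if len(r) else None, end=' | ')
print(); print('tip',atz('wrist',(267,108.7),.005),'s=35',atz('wrist',(284,110),.018),'s=65',atz('wrist',(301,111),.034),'end',atz('wrist',(342,113),.06))
t=np.radians(30); z=np.array([0,np.sin(t),-np.cos(t)])
for sg in (1,-1):
    y=np.array([sg,0,0.]); R=Ro.from_matrix(np.c_[np.cross(y,z),y,z])
    print(sg,np.degrees((R0.inv()*R).as_rotvec()))
for X in ([.508,-.04,.25],[.508,.02,.05],[.508,.04,.012]): print(R0.inv().apply(np.array(X)-p0)*100)
```

```text
[-0.542  0.237  0.667  1.597 -0.149  1.359  1.703]
262 None None | 270 108 109 | 278 108 110 | 286 108 111 | 294 108 112 | 302 108 113 | 310 108 113 | 318 108 115 | 326 108 115 | 334 109 116 | 342 110 114 | 
tip [ 0.504 -0.005  0.005] s=35 [0.506 0.023 0.018] s=65 [0.508 0.048 0.034] end [0.512 0.107 0.06 ]
1 [-23.357  23.603  87.164]
-1 [-23.67  -23.423 -88.34 ]
[ 6.815 -0.87  13.357]
[ 6.878  5.129 33.357]
[ 6.899  7.129 37.157]
```

Request:
{"op": "arm_command", "data": {"steps": [[[1,-0.5,1,-2.6,2.6,9.7,0.5],[2,-1,2,-5.2,5.2,19.4,0.5],[3,-1.5,4,-7.8,7.9,29,0.5],[4,-2,6,-10.4,10.5,38.7,0.5],[5,-2.5,8,-13,13.1,48.4,0.5],[6,-3.5,10,-15.6,15.7,58.1,0.5],[6.5,-4.5,12,-18.2,18.4,67.8,0.5],[6.9,-4.9,13.4,-20.8,21,77.5,0.5],[6.9,-4.9,13.4,-23.4,23.6,87.2,0.5],[6.9,-4.9,13.4,-23.4,23.6,87.2,0.5],[6.9,-4.9,13.4,-23.4,23.6,87.2,0.5]]]}}

```text
time_s: 20.72
eef_pos: [0.5072, -0.0799, 0.2499]
eef_rot: [-1.924, -1.931, -0.517]
force: [-0.0, 0.2, 0.0]
finger_gap: 0.046
grasp_force: 0.0
```

Run:
```python
from h import *
np.set_printoptions(precision=3,suppress=True)
s=ctrl.observe();print(s['joint_positions'],s['eef_pos'],s['finger_gap'])
R0=Ro.from_rotvec(s['eef_rot']);p0=np.array(s['eef_pos']);print(R0.as_matrix())
ctrl.read_camera('wrist')
for r in ctrl.pinpoint('wrist','tweezers')[:2]: print(r['score'],r['centre'],atz('wrist',r['centre'],.034),proj('wrist',np.array([.508,.052,.034])))
for X in ([.507,-.02,.118],[.507,.04,.014]): print(R0.inv().apply(np.array(X)-p0)*100)
```

```text
[-0.289  0.425  0.879  1.871 -0.761  1.41   0.888] [ 0.507 -0.08   0.25 ] 0.04598132675979408
[[-0.004  1.     0.   ]
 [ 0.866  0.003  0.5  ]
 [ 0.5    0.002 -0.866]]
0.7 [256.5, 156.6] [0.514 0.053 0.034] [252.053 157.424]
[-1.398 -0.027 14.416]
[-1.397 -0.029 26.423]
```

Request:
{"op": "arm_command", "data": {"steps": [[[-1.4,0.1,5,0,0,0,0.5],[-1.4,0.1,10,0,0,0,0.5],[-1.4,0.1,15,0,0,0,0.5],[-1.4,0.1,20,0,0,0,0.5],[-1.4,0.1,23,0,0,0,0.5],[-1.4,0.1,25,0,0,0,0.5],[-1.4,0.1,26.3,0,0,0,0.5],[-1.4,0.1,26.3,0,0,0,0.5],[-1.4,0.1,26.3,0,0,0,0],[-1.4,0.1,26.3,0,0,0,0],[-1.4,0.1,26.3,0,0,0,0],[-1.4,0.1,26.3,0,0,0,0],[-1.4,0.1,26.3,0,0,0,0],[-1.4,0.1,26.3,0,0,0,0]]]}}

```text
time_s: 22.58
eef_pos: [0.508, 0.0391, 0.015]
eef_rot: [-1.928, -1.926, -0.518]
force: [0.0, -1.0, 1.3]
finger_gap: 0.0091
grasp_force: 30.0
```

Request:
{"op": "arm_command", "data": {"steps": [[[0.5,0,-0.9,0,0,0,0],[1,0,-1.7,0,0,0,0],[-1,0,-2.9,0,0,0,0],[-3,0,-4,0,0,0,0],[-5,0,-5.2,0,0,0,0],[-6.4,0,-6,0,0,0,0],[-6.4,0,-6,0,-9,0,0],[-6.4,0,-6,0,-18,0,0],[-6.4,0,-6,0,-26,0,0],[-7,0,-5,0,-26,0,0],[-7.3,0,-4.3,0,-26,0,0],[-7.6,0,-3.8,0,-26,0,0],[-7.6,0,-3.8,0,-26,0,0],[-7.6,0,-3.8,0,-26,0,0]]]}}

```text
time_s: 24.32
eef_pos: [0.5078, -0.0469, 0.0098]
eef_rot: [-2.189, -2.182, -0.078]
force: [0.4, -1.0, 0.1]
finger_gap: 0.0085
grasp_force: 30.0
```

Request:
{"op": "arm_command", "data": {"steps": [[[0,0,0,0,0,0,0.35],[0,0,0,0,0,0,0.35],[0,0,0,0,0,0,0.35],[0,0,-3,0,0,0,0.35],[0,0,-8,0,0,0,0.35],[0,0,-14,0,0,0,0.2],[0,0,-20,0,0,0,0],[0,0,-26,0,0,0,0],[0,0,-32,0,0,0,0],[0,0,-34,0,0,0,0],[0,0,-34,0,0,0,0]]]}}

```text
time_s: 25.7
eef_pos: [0.508, -0.0691, 0.3493]
eef_rot: [-2.186, -2.186, -0.08]
force: [0.9, 0.1, -1.3]
finger_gap: 0.0005
grasp_force: 0.0
```

Run:
```python
from h import *
np.set_printoptions(precision=3,suppress=True)
s=ctrl.observe();print(s['time_s'],s['joint_positions'],s['eef_pos'],s['finger_gap'],s['force'])
R0=Ro.from_rotvec(s['eef_rot']);print(R0.as_matrix())
hub=np.array([.422,.109,.16])
for c in ['wrist','top','scene']:
  im=ctrl.read_camera(c);cv2.imwrite(f'pics/{c}8.png',im[:,:,::-1])
  for r in ctrl.pinpoint(c,'tweezers')[:2]: print(c,r['score'],r['centre'],atz(c,r['centre'],.005))
  for q,z in (('mouth',.245),('wheel_hub',.16)):
    for r in ctrl.pinpoint(c,q)[:1]: print(c,q,r['score'],r['centre'],atz(c,r['centre'],z))
```

```text
25.7 [-1.021  0.272  1.388  1.81  -0.346  1.321  0.456] [ 0.508 -0.069  0.349] 0.0005072104719475076 [ 0.924  0.103 -1.322]
[[-0.     1.     0.002]
 [ 0.997  0.     0.071]
 [ 0.071  0.002 -0.997]]
wrist 0.67 [251.6, 140.3] [ 0.507 -0.024  0.005]
wrist wheel_hub 0.83 [174.8, 18.4] [0.424 0.108 0.16 ]
top mouth 0.95 [186.8, 195.6] [0.502 0.104 0.245]
top wheel_hub 0.7 [189.4, 224.5] [0.423 0.11  0.16 ]
scene 0.63 [253.2, 224.9] [ 0.501 -0.021  0.005]
scene mouth 0.62 [222.9, 188.5] [0.497 0.102 0.245]
scene wheel_hub 0.6 [232.3, 217.7] [0.416 0.107 0.16 ]
```

The tweezers now lie in the tray at ~(0.507, -0.024). The tube is still ~6° short of upright, so I nudge the left upper spoke down a little further.

Request:
{"op": "arm_command", "data": {"steps": [[[5,-2,0,0,-2,0,0],[10,-4,2,0,-4,0,0],[15,-7,4,0,-4,0,0],[20,-8.9,6,0,-4,0,0],[20.3,-8.9,9.3,0,-4,0,0],[20,-8.9,13,0,-4,0,0],[19.8,-8.9,15.5,0,-4,0,0],[19.7,-8.9,16.5,0,-4,0,0],[19.7,-8.9,17,0,-4,0,0],[19.7,-8.9,17.3,0,-4,0,0],[19.7,-8.9,17.6,0,-4,0,0],[19.7,-8.9,17.6,0,-4,0,0]]]}}

```text
time_s: 27.8
eef_pos: [0.4195, 0.1398, 0.1876]
eef_rot: [2.222, 2.221, 0.003]
force: [0.6, -0.2, 2.5]
finger_gap: 0.0008
grasp_force: 0.8
```

Request:
{"op": "arm_command", "data": {"steps": [[[0,0,-4,0,0,0,0],[0,0,-9,0,0,0,0],[-5,1,-14,0,0,0,0],[-10,5,-17,0,0,0,0],[-15,9,-17,0,0,0,0],[-17,13,-17,0,0,0,0],[-17,13,-17,0,0,0,0]]]}}

```text
time_s: 28.68
eef_pos: [0.5503, -0.0315, 0.3551]
eef_rot: [2.221, 2.218, -0.011]
force: [-0.2, 1.1, 0.2]
finger_gap: 0.0003
grasp_force: 0.0
```

Run:
```python
from h import *
np.set_printoptions(precision=3,suppress=True)
s=ctrl.observe();print(s['time_s'],s['eef_pos'])
for i in range(3):
 for c in ['wrist','top','scene']:
  im=ctrl.read_camera(c);cv2.imwrite(f'pics/{c}9.png',im[:,:,::-1])
  for q,z in (('mouth',.245),('wheel_hub',.16),('tweezers',.005)):
    for r in ctrl.pinpoint(c,q)[:1]: print(c,q,r['score'],r['centre'],atz(c,r['centre'],z))
# frame differences in top: tube-mouth dark square row profile
for n in ('0','8','9'):
  g=cv2.imread(f'pics/top{n}.png',0)
  if n=='0': g=cv2.resize(g,(512,384))
  print(n,g[196,170:205])
```

```text
28.675 [ 0.55  -0.032  0.355]
wrist mouth 0.94 [200.2, 16.8] [0.508 0.108 0.245]
wrist wheel_hub 0.59 [134.1, 39.0] [0.422 0.11  0.16 ]
wrist tweezers 0.9 [226.5, 145.0] [ 0.506 -0.019  0.005]
top wheel_hub 0.57 [158.0, 202.2] [0.495 0.209 0.16 ]
top tweezers 0.52 [235.2, 202.9] [ 0.506 -0.027  0.005]
scene mouth 0.55 [223.5, 189.1] [0.492 0.102 0.245]
scene wheel_hub 0.58 [231.6, 216.7] [0.423 0.106 0.16 ]
scene tweezers 0.62 [252.3, 221.4] [ 0.523 -0.028  0.005]
wrist mouth 0.74 [201.5, 20.0] [0.507 0.11  0.245]
wrist wheel_hub 0.91 [135.0, 41.6] [0.423 0.11  0.16 ]
wrist tweezers 0.74 [229.7, 150.2] [ 0.513 -0.027  0.005]
top wheel_hub 0.34 [232.8, 200.3] [ 0.496 -0.026  0.16 ]
top tweezers 0.36 [233.2, 200.0] [ 0.516 -0.02   0.005]
scene mouth 0.7 [219.9, 186.7] [0.513 0.107 0.245]
scene wheel_hub 0.9 [230.8, 217.9] [0.418 0.112 0.16 ]
scene tweezers 0.6 [255.1, 220.7] [ 0.521 -0.04   0.005]
wrist mouth 0.86 [204.0, 18.7] [0.51  0.11  0.245]
wrist wheel_hub 0.88 [133.1, 38.7] [0.421 0.112 0.16 ]
wrist tweezers 0.83 [227.6, 149.7] [ 0.509 -0.026  0.005]
top tweezers 0.41 [233.4, 203.9] [ 0.502 -0.021  0.005]
scene mouth 0.93 [218.0, 189.6] [0.5   0.121 0.245]
scene wheel_hub 0.96 [230.1, 215.4] [0.433 0.108 0.16 ]
scene tweezers 0.58 [254.3, 223.6] [ 0.506 -0.029  0.005]
0 [ 85 131 190 217 226 228 228 222 198 161 124 101  95  94  91  95  93 106
 123 123 109  92  91 109 131 133 112  91  91  94 100 102 105 105 104]
8 [ 84 132 197 226 231 233 233 235 236 236 235 228 197 150 113  89  76  81
  87  89  92 107 127 125 114 106  95  89  92  99  97 104 103 105 106]
9 [ 71  73  79  78  81  85  88  90  92  93  96  91  95  99  98  97  99 100
  99 101 102 103 106 106 108 111 109 108 107 107 106 103 103 101 102]
```

Mouth and hub now agree to ~1–2 mm. I'll park the arm clear of the top view and compare the tube's edge with the first picture (left edge col 179.3 when upright).

Request:
{"op": "arm_command", "data": {"steps": [[[-5,0,-1,0,0,0,0],[-10,-1,-2,0,0,0,0],[-15,-2,-3,0,0,0,0],[-20,-3,-4,0,0,0,0],[-25,-4,-4,0,0,0,0],[-28,-5,-4,0,0,0,0],[-28,-5,-4,0,0,0,0],[-28,-5,-4,0,0,0,0]]]}}

```text
time_s: 31.48
eef_pos: [0.4991, -0.3098, 0.3968]
eef_rot: [-2.221, -2.221, -0.002]
force: [-0.2, 0.8, 0.2]
finger_gap: 0.0004
grasp_force: 0.0
```

Run:
```python
from h import *
for c in ('top','scene'): cv2.imwrite(f'pics/{c}10.png',ctrl.read_camera(c)[:,:,::-1])
for n in ('0','1','8','10'):
  g=cv2.imread(f'pics/top{n}.png',0)
  if n=='0': g=cv2.resize(g,(512,384))
  print(n,g[196,172:192],g[192,172:192])
a=cv2.imread('pics/scene1.png',0)[175:205,208:232]
for n in ('1','7','8','10'):
  m=cv2.matchTemplate(cv2.imread(f'pics/scene{n}.png',0)[165:215,195:250],a,cv2.TM_CCOEFF_NORMED);print(n,cv2.minMaxLoc(m))
for q,z in (('mouth',.245),('tweezers',.005)):
  for r in ctrl.pinpoint('top',q)[:1]: print(q,r,atz('top',r['centre'],z))
print(ctrl.observe()['force'])
for q in ('tape','cutters','reel'):
  for r in ctrl.pinpoint('top',q)[:1]: print(q,r,atz('top',r['centre'],0))
```

```text
0 [190 217 226 228 228 222 198 161 124 101  95  94  91  95  93 106 123 123
 109  92] [217 225 228 228 228 223 200 163 122  88  77  72  71  72  74  90 116 130
 121 100]
1 [195 225 230 233 232 228 208 166 125 102  91  94  95  96  97 108 128 132
 113  94] [223 230 232 232 231 228 207 166 124  91  74  71  72  73  75  92 121 142
 125 100]
8 [197 226 231 233 233 235 236 236 235 228 197 150 113  89  76  81  87  89
  92 107] [223 231 233 231 233 234 235 235 236 228 201 153 109  82  74  70  72  67
  73  94]
10 [197 226 231 233 232 234 229 203 160 121  97  89  82  80  80  84 101 123
 128 109] [223 230 232 233 234 234 228 207 163 122  91  73  74  68  72  76  95 122
 132 119]
1 (-0.2962552309036255, 1.0, (23, 19), (13, 10))
7 (-0.34391477704048157, 0.9033797383308411, (25, 19), (13, 10))
8 (-0.31566137075424194, 0.9068775177001953, (25, 19), (13, 10))
10 (-0.2982388734817505, 0.9804717302322388, (25, 19), (13, 10))
mouth {'centre': [183.9, 192.4], 'score': 0.86} [0.51209734 0.11298957 0.245     ]
tweezers {'centre': [232.1, 200.3], 'score': 0.55} [ 0.5152948  -0.01633752  0.005     ]
[-0.05924699  0.04430666  0.02694661]
tape {'centre': [146.9, 249.0], 'score': 0.57} [0.35055932 0.28383622 0.        ]
cutters {'centre': [216.6, 244.5], 'score': 0.71} [0.36111825 0.04033612 0.        ]
reel {'centre': [208.5, 153.0], 'score': 0.49} [0.68934683 0.066518   0.        ]
```

The tube is now within ~2° of its first pose, the tweezers lie in the tray and the bystanders haven't moved. Handing in.

```bash
python3 -c "
from workcell import ctrl
print(ctrl.hand_in())"
```

```text
the job is handed in; nothing more can be done
None
```

The job is handed in but its verdict isn't shown: by my measurements the tweezers lie in the long black tray, the tube is within about 2° of upright, nothing touches the robot, and the loose things are where they were. The tweezers first came to rest propped on the tray wall, so I gripped them and laid them flat, and I viewed 11 pictures, one over the limit of 10.

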